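Stow the dial gauge and mandrel in the bench tray

TASK

Put the two measuring tools away in the foam tray: press the blue dial gauge fully home into the cutout of its own shape, so that it lies flat on the cutout's yellow floor, and lay the steel mandrel level across the two wooden V saddles, with its wooden grip between them. Either may go first. Leave the brass block in the tray and everything else on the bench where it is.

Things in the scene. Friction and masses are not known exactly. Their poses are not given: they have to be found in the camera images.
- tray: Foam tray fixed to the bench, 242 x 212 mm (its x, y), origin at the centre of its underside, z up. Dark grey foam, top 24 mm above the bench; black rim 26 mm high; yellow floor (seen in the cutouts) at 6 mm. Two wooden V saddles stand on it along its line y = +62 mm. A loose brass block already sits in a square cutout at its x = +80, y = -45 mm.
- cutout (a point): Where the gauge's origin belongs, on the cutout's yellow floor (tray x -25, y -45, z 6 mm), gauge axes along the tray's. 18 mm deep, clearance 2.5 mm. Springy foam lips beside the bar hold the gauge, unpressed, 5 to 13 mm above the floor: press straight down over the bar near its origin, usually 4 to 12 N (to 25 if askew), to the hard floor; it then stays, 12 mm proud of the foam.
- gauge: Blue dial gauge, 0.2-0.4 kg, 122 mm long, 30 mm thick, flat top. Origin under the bar's middle, near the centre of mass; z up, x along the bar to the dial. Bar 24 mm wide (y -12 to 12), x -50 to 35; dial housing 54 mm round at x 45, white face; jaw foot x -50 to -30 sticks out to y +34. Grip the bar across y at x = 0 by its upper 11 mm: fingertips then clear the foam.
- mandrel: Round steel mandrel, 0.25-0.5 kg, 18 mm in diameter, 190 mm long, with a dark wooden square grip 24 x 24 mm, 44 mm long, around its middle. Origin on its axis at mid-length (12 mm above the bench as it lies on a flat of the grip); x along the axis; the ends are alike and either way round is right.
- saddles (a point): Where the mandrel's origin belongs: on the axis of a mandrel resting in both saddles, midway between them (tray x 0, y +62, z 50 mm); it must lie along this point's x, the tray's x. Saddles 14 mm thick, centred 55 mm either side along x, with 90-degree V notches open upward, about 42 mm wide at the top, reaching about 8 mm above the axis. 14 mm free between grip and foam.
- doming_block: Bystander: the brass block seated in the tray's square cutout, 36 x 36 x 30 mm, origin at the centre of its underside.
- ring_clamp: Bystander: light wooden clamp with a brass band, 130 x 32 x 24 mm, lying on the bench, origin under its centre.
- dish: Bystander: white bowl 90 mm wide, 30 mm high, origin under its centre.
- graver: Bystander: graver with a wooden mushroom handle, about 115 mm long and 32 mm high, lying on the bench; origin under the front end of the handle.
- flux_jar: Bystander: amber jar 56 mm wide, 70 mm high, origin under its centre.
There are look-alikes about, which are no part of the job. There is more than one size of the gauge; the job needs the largest.

How it is judged:
By the outcome, as a careful person would: the job done as asked, in the order asked, and still so for the second after the job is handed in, with the robot touching nothing.
It also fails if it takes over 61 s, if anything falls off the work surface, if the arm or the gripper's body presses on something with over 40 N, if the wrist force passes 120 N, or if a joint passes its speed limit or range.

ROBOT

A 6-joint arm with a two-finger parallel gripper is mounted at the origin on the work surface. World frame = base frame: x ahead of the robot, y to its left, z up, the work surface at z = 0. Lengths are in m, angles in rad, forces in N, time in s.
With the tool pointing down it reaches from about 0.275 to 0.75 m from the base axis. Payload 10.2 kg.
Tool frame: the origin (TCP) lies between the finger pads; the fingertips stand 25 mm ahead of it and the grasp point (between the pads) lies 6 mm ahead of it; z points along the fingers, y is the line along which they close (so a half turn about z gives the same grasp; the last joint's range is limited). The gripper opens to 88 mm and grips with 3 to 60 N. Pads are 18 mm wide; open, the fingers measure 123 mm over their backs; the gripper's body (75 mm by 187 mm) begins 45 mm behind the grasp point.
Start: joints at [-1.331, 0.313, 1.498, -0, 1.331, -0.223], TCP at [0.234, -0.47, 0.264] pointing down, gripper open.
Joint ranges: [-2.94, 2.94], [-0.97, 2.17], [0.19, 2.56], [-1.23, 4.37], [0.02, 3.11], [-2.88, 2.88]. Speed limits (rad/s): [2.39, 2.39, 3.01, 3.14, 3.14, 3.14].

INTERFACE

Orientations are given as a unit quaternion [w, x, y, z].
In Python, from plant import robot, vision gives the robot as it stands.
- The arm moves only by the tool carry_out, never from a script. Its argument "increments" is a list that holds one entry, the list of rows, each a list of 7 numbers: the finger opening in m, from 0 to 0.0881, then the shift along the world's x, y, z in m, then the turn, a rotation vector about the world's x, y, z in rad. A call has exactly 5 rows; each row is the pose to reach, as a shift and turn from the pose commanded when the call began; what a row does not reach only later rows make up. A row lasts 1/10 s, in which the tool goes at most 50 mm and 8.59 degrees, less where a joint would pass 70% of its speed; a pose out of reach is approached as far as the arm can. A call with a gripper value outside its range is refused whole. The fingers move at their own pace and stop on an object; "squeeze" is the grip in N (left out, the last holds). Time passes only in rows, so rows that repeat a pose let the fingers close, or fill a call up. It gives the time, the measured TCP pose, the force, the opening and the grip force at its end, in the units of the state.
- robot.read_state(): the state, without advancing time (a new reading comes with each control period).
- vision.snapshot(name): name is "scene" or "side" or "wrist"; returns the picture (420x560x3 uint8, blue, green, red); there is no depth.
- vision.camera_info(name): a dict with "fx", "fy", "cx", "cy" (pixels), "position" and "orientation" of the camera in the world. Camera axes: x right, y down, z forward; pixel columns grow to the right and rows downward; lengths in m; the calibration is good to about 2 mm. A picture is of the moment at which its call begins: read the wrist's pose just before it. camera_info takes no time and is no camera call; for the wrist camera it gives the pose at the moment of the call.
- robot.finish_job(): hands the job in; it is judged then, once.
The state is a dict: "time_s": time; "qpos": joint angles; "qvel": joint speeds; "tau": joint torques, N m; "ee_pos": TCP position; "eef_rot": TCP orientation; "force": force on the tool from outside, world axes, zero at the start; "ft_torque": the same for the moment, N m; "opening": finger opening in m; "gripper_force": force on a finger pad.
Only numpy, scipy, OpenCV 4.12 (cv2) and the standard library are available. Lean on these libraries where they do the work, as an engineer would, in place of code of your own. Each camera call takes 0.05 s, during which the arm holds its last target. There are 200 camera calls.

## Working session

There is one attempt and no reset: what is moved stays moved. The work goes in short steps, Python scripts to look and compute and a tool call to move; the robot and the scene stay as the last step left them, time stands still between calls to the robot, and variables do not carry over. Pictures are saved under pics/ and viewed, at most 10 in all, crops included, and the job is handed in when it is done.

Besides the shell and the picture viewer there is one more tool, called after "Call:" as name(argument=value, ...) on one line, values as JSON. carry_out: Moves the arm, as the interface text tells. Its arguments: {"type":"object","properties":{"increments":{"type":"array","items":{"type":"array","items":{"type":"array","items":{"type":"number"}}}},"squeeze":{"type":"number"}},"required":["increments"]}

```bash
ls; mkdir -p pics; cat > h.py <<'E'
import numpy as np, cv2, json
from scipy.spatial.transform import Rotation as R
from plant import robot, vision
def q2R(q): return R.from_quat([q[1],q[2],q[3],q[0]])
def snap(name,fn):
    ci=vision.camera_info(name); im=vision.snapshot(name); cv2.imwrite('pics/'+fn+'.png',im)
    json.dump({k:np.asarray(v).tolist() for k,v in ci.items()},open('pics/'+fn+'.json','w')); return im,ci
def load(fn): return cv2.imread('pics/'+fn+'.png'), json.load(open('pics/'+fn+'.json'))
def ray(ci,u,v):
    d=q2R(ci['orientation']).apply([(u-ci['cx'])/ci['fx'],(v-ci['cy'])/ci['fy'],1.]); return np.array(ci['position']),d
def at(ci,u,v,z):
    p,d=ray(ci,u,v); return p+d*(z-p[2])/d[2]
def proj(ci,P):
    c=q2R(ci['orientation']).inv().apply(np.atleast_2d(P)-np.array(ci['position']))
    return np.c_[ci['fx']*c[:,0]/c[:,2]+ci['cx'],ci['fy']*c[:,1]/c[:,2]+ci['cy']]
def crop(fn,u0,v0,u1,v1,s,out):
    im=cv2.imread('pics/'+fn+'.png')[v0:v1,u0:u1]; cv2.imwrite('pics/'+out+'.png',cv2.resize(im,None,fx=s,fy=s,interpolation=cv2.INTER_CUBIC))
E
python3 - <<'E'
from h import *
a,ci=snap('scene','sc0'); b,cj=snap('side','sd0')
print(ci,cj)
s=robot.read_state(); print(s)
E
```

```text
pics
{'fx': 440.9768614134705, 'fy': 440.9768614134705, 'cx': 279.32395844371155, 'cy': 208.8314309503149, 'position': array([ 1.22647958, -0.16655246,  0.9868484 ]), 'orientation': array([-0.27311426,  0.80828281,  0.49104623, -0.17595764])} {'fx': 415.7974727801688, 'fy': 415.7974727801688, 'cx': 272.4863022584025, 'cy': 210.6512321376641, 'position': array([ 0.35549202, -0.463118  ,  0.60766194]), 'orientation': array([-0.41095114,  0.8963791 , -0.14925803,  0.07311433])}
{'time_s': 0.1, 'qpos': array([-1.33144343e+00,  3.13396888e-01,  1.49831324e+00, -2.73633984e-06,
        1.33098062e+00, -2.23421277e-01]), 'qvel': array([-3.32726525e-05, -3.66567766e-04, -3.43767864e-03,  7.32131811e-04,
       -3.78807648e-05,  6.67066851e-04]), 'tau': array([ 2.06768214e-03, -4.02810180e+01, -2.52644473e+01,  6.94842939e-02,
        3.41581099e-02, -6.58667864e-05]), 'ee_pos': array([ 0.23431361, -0.46961828,  0.26323485]), 'eef_rot': array([-5.49016186e-04,  9.73349013e-01,  2.29328144e-01, -5.70232853e-06]), 'force': array([0.51334716, 0.24675995, 0.22693149]), 'ft_torque': array([-0.03110592, -0.06034849,  0.01099489]), 'gripper_force': 0.0, 'opening': 0.08792436975678164}
```

View pics/sc0.png

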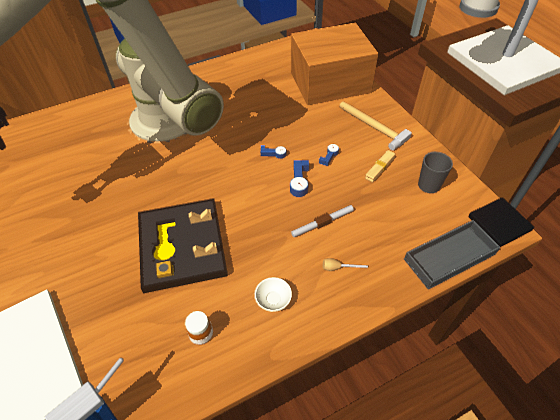

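View pics/sd0.png

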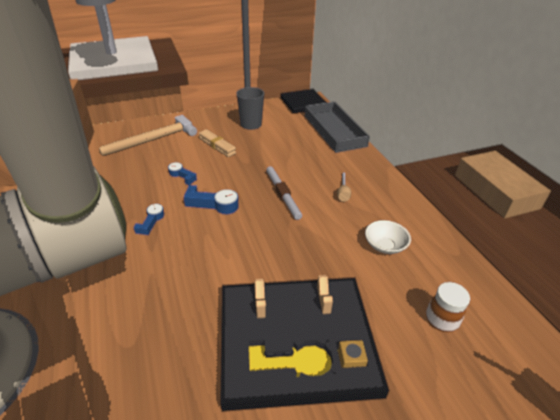

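In the scene view there are three blue gauges, at (273,152), (299,178) and (330,154). The one at (299,178) looks the largest; in the side view it is at (212,200). The mandrel is at scene (323,221), and the tray spans (138–228, 200–290). I'll check these in enlarged crops.

```bash
python3 - <<'E'
from h import *
crop('sc0',250,130,370,250,5,'c1')
a=cv2.imread('pics/c1.png')
crop('sd0',130,150,310,285,4,'c2')
crop('sd0',205,265,395,415,4,'c3')
E
```

```text
(no output)
```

View pics/c1.png

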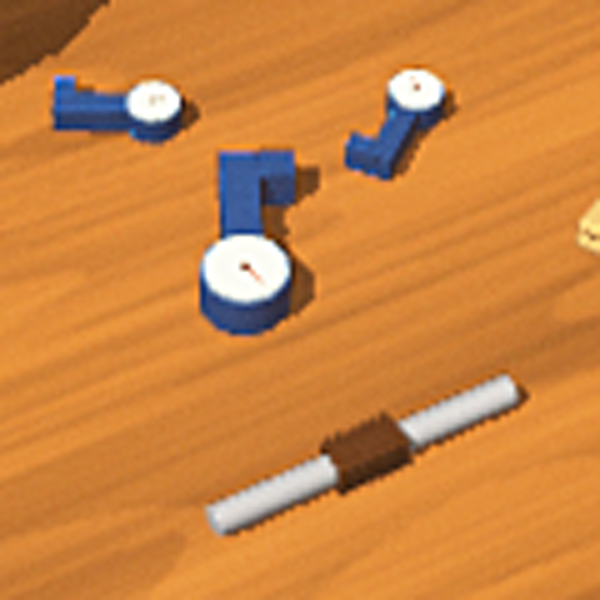

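View pics/c2.png

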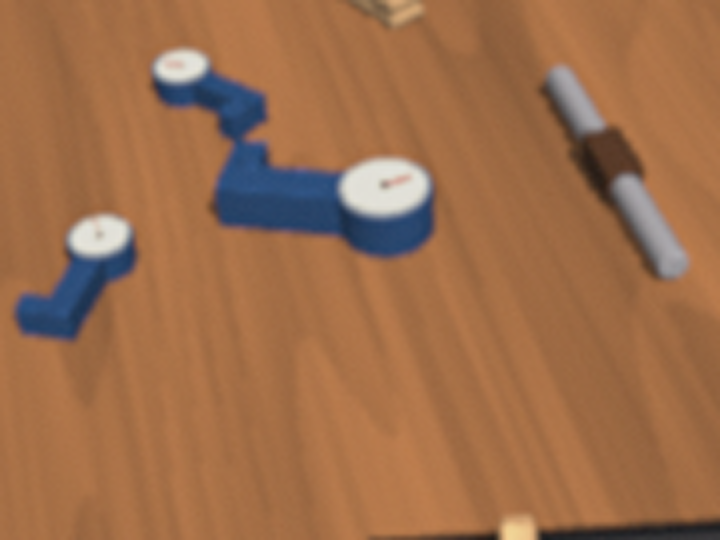

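View pics/c3.png

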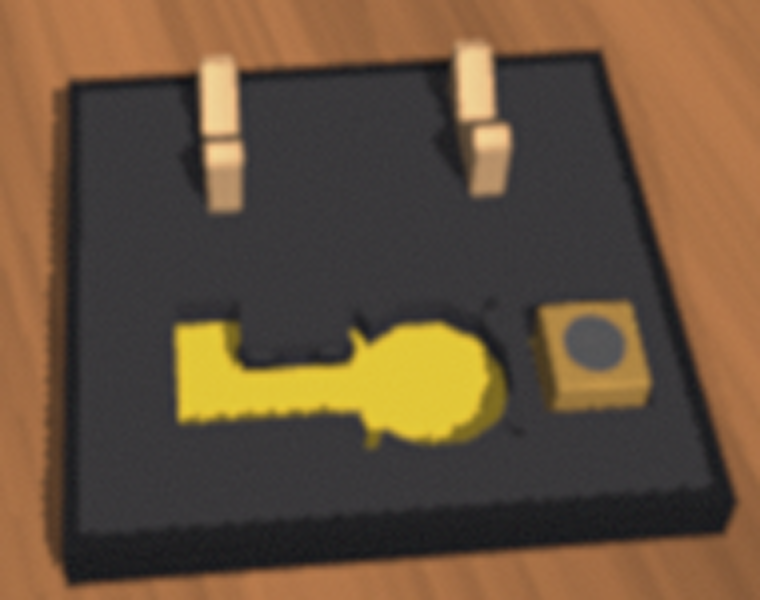

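The crops confirm it: the gauge with its face at c1 (247,270) and c2 (385,187) is clearly the largest, with a housing about 1.6 times the others'. The mandrel ends are at c1 (512,388)/(220,520) and c2 (560,78)/(673,262). Next I fit the poses from both cameras.

```bash
cat > fit.py <<'E'
from h import *
from scipy.optimize import least_squares
def fit(obs,x0):
    def P(p,L):
        c,s=np.cos(p[2]),np.sin(p[2]); L=np.array(L)/1000
        return np.array([p[0]+c*L[0]-s*L[1],p[1]+s*L[0]+c*L[1],L[2]])
    f=lambda p: np.concatenate([(proj(ci,P(p,L))[0]-uv) for ci,L,uv in obs])
    r=least_squares(f,x0,loss='soft_l1'); return r.x, f(r.x).reshape(-1,2)
E
python3 - <<'E'
from fit import *
_,A=load('sc0'); _,B=load('sd0')
c1=lambda u,v:((u+.5)/5-.5+250,(v+.5)/5-.5+130)
c2=lambda u,v:((u+.5)/4-.5+130,(v+.5)/4-.5+150)
c3=lambda u,v:((u+.5)/4-.5+205,(v+.5)/4-.5+265)
np.set_printoptions(precision=4,suppress=True)
T=[(B,(-121,106,26),c3(68,82)),(B,(121,106,26),c3(601,52)),(B,(-121,-106,0),c3(68,583)),(B,(121,-106,0),c3(727,533))]
for o in T: print(at(B,*o[2],o[1][2]/1000))
G=[(B,(45,0,30),c2(385,187)),(B,(-50,-12,30),c2(218,195)),(B,(-50,-12,0),c2(217,224)),(B,(-30,34,30),c2(268,147)),
   (A,(45,0,30),c1(247,270)),(A,(-50,-12,30),c1(218,155)),(A,(-50,34,30),c1(294,153)),(A,(-30,34,30),c1(295,180))]
for o in G: print(o[1],at(o[0],*o[2],o[1][2]/1000))
M=[(B,(95,0,12),c2(560,78)),(B,(-95,0,12),c2(673,262)),(A,(95,0,12),c1(512,388)),(A,(-95,0,12),c1(220,520)),(A,(0,0,24),c1(370,443)),(B,(0,0,24),c2(610,150))]
for o in M: print(o[1],at(o[0],*o[2],o[1][2]/1000))
for n,O,x0 in (('tray',T,(.35,-.2,0)),('gauge',G,(.5,.1,0)),('mandrel',M,(.5,.1,1))):
    x,r=fit(O,x0); print(n,x,np.degrees(x[2]));print(r)
E
```

```text
[0.43   0.0122 0.026 ]
[ 0.6625 -0.0484  0.026 ]
[ 0.3785 -0.1893  0.    ]
[ 0.6125 -0.2503  0.    ]
(45, 0, 30) [0.4984 0.2496 0.03  ]
(-50, -12, 30) [0.4096 0.2719 0.03  ]
(-50, -12, 0) [0.4073 0.2842 0.    ]
(-30, 34, 30) [0.4442 0.3062 0.03  ]
(45, 0, 30) [0.5007 0.2513 0.03  ]
(-50, -12, 30) [0.4122 0.28   0.03  ]
(-50, 34, 30) [0.4321 0.321  0.03  ]
(-30, 34, 30) [0.4518 0.3106 0.03  ]
(95, 0, 12) [0.6327 0.3425 0.012 ]
(-95, 0, 12) [0.6349 0.1588 0.012 ]
(95, 0, 12) [0.6335 0.3481 0.012 ]
(-95, 0, 12) [0.6364 0.161  0.012 ]
(0, 0, 24) [0.6369 0.2531 0.024 ]
(0, 0, 24) [0.6312 0.2489 0.024 ]
tray [ 0.5214 -0.1179 -0.2507] -14.364523475960976
[[-0.0857 -1.151 ]
 [ 0.3673 -1.6121]
 [-0.1985  0.9904]
 [-0.0046  0.2268]]
gauge [ 0.4594  0.2692 -0.4482] -25.68149003508727
[[ 0.67   -0.1772]
 [-0.8593 -2.1561]
 [ 1.1329  0.9511]
 [ 0.6762 -1.9113]
 [-0.629   0.0227]
 [-0.4477 -0.6503]
 [-0.3659 -0.7014]
 [-0.1288 -1.2719]]
mandrel [0.6344 0.2533 1.5786] 90.44702456874379
[[-0.3577 -1.3334]
 [ 0.2105  0.1164]
 [ 0.09    0.0363]
 [-1.0875  0.0516]
 [-0.3871 -0.6599]
 [ 0.6726 -1.3613]]
```

```bash
python3 - <<'E'
from h import *
c=vision.camera_info('wrist'); s=robot.read_state()
T=q2R(s['eef_rot']); print(c['fx'],c['cx'],c['cy'], T.inv().apply(np.array(c['position'])-s['ee_pos'])); print((T.inv()*q2R(c['orientation'])).as_matrix().round(3))
E
```

```text
339.9858963726052 271.3164224259095 213.91808172366032 [ 0.07661401  0.0010392  -0.12135446]
[[ 0.001 -0.955 -0.296]
 [ 1.     0.001  0.   ]
 [ 0.    -0.296  0.955]]
```

Call:
carry_out(increments=[[[0.05, 0.029, 0.035, -0.004, 0, 0, 0.14], [0.05, 0.057, 0.07, -0.008, 0, 0, 0.28], [0.05, 0.086, 0.105, -0.012, 0, 0, 0.42], [0.05, 0.114, 0.14, -0.016, 0, 0, 0.56], [0.05, 0.143, 0.175, -0.02, 0, 0, 0.7]]], squeeze=30)

```text
time_s: 0.6
ee_pos: [0.3781, -0.2931, 0.2434]
eef_rot: [-0.0, 0.834, 0.551, -0.0]
force: [1.0, -0.8, -0.0]
opening: 0.0508
gripper_force: 0.0
```

Call:
carry_out(increments=[[[0.05, 0.029, 0.035, -0.004, 0, 0, 0.14], [0.05, 0.057, 0.07, -0.008, 0, 0, 0.28], [0.05, 0.086, 0.105, -0.012, 0, 0, 0.42], [0.05, 0.143, 0.175, -0.02, 0, 0, 0.7], [0.05, 0.143, 0.175, -0.02, 0, 0, 0.7]]])

```text
time_s: 1.1
ee_pos: [0.5214, -0.1175, 0.2233]
eef_rot: [-0.0, 0.594, 0.804, 0.0]
force: [-0.1, -1.6, 0.4]
opening: 0.05
gripper_force: 0.0
```

```bash
python3 - <<'E'
from h import *
vision.snapshot('wrist');
snap('wrist','w1'); s=robot.read_state(); print(s['ee_pos'],s['qpos'],s['time_s'],abs(s['qvel']).max())
E
```

```text
[ 0.52189128 -0.11625998  0.22273852] [-4.38777311e-01  3.69301067e-01  1.52955430e+00  8.03967048e-04
  1.24416219e+00 -7.39144801e-01] 1.2 0.08502322142152796
```

View pics/w1.png

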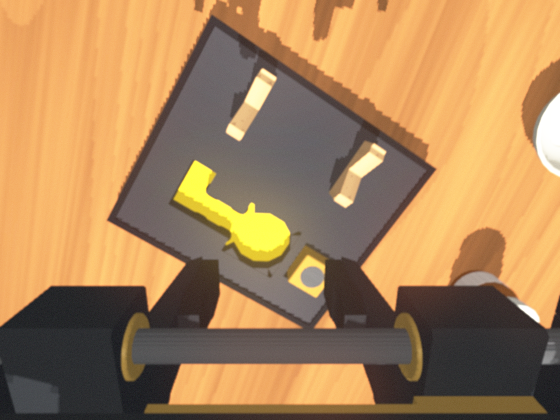

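The wrist view shows the whole tray: rim corners at (212,15), (434,170) and (109,219), the cutout dial at (262,235), its jaw foot at (195,180), and the saddles at (250,105) and (358,175). I'll refine the tray pose from the rim edges, using R−B to separate wood from foam.

```bash
cat > tray.py <<'E'
from fit import *
np.set_printoptions(precision=4,suppress=True)
im,C=load('w1'); im=im.astype(float); D=cv2.GaussianBlur(im[:,:,2]-im[:,:,0],(0,0),1)
def W(p,L):
    L=np.atleast_2d(L)/1000; c,s=np.cos(p[2]),np.sin(p[2]); return np.c_[p[0]+c*L[:,0]-s*L[:,1],p[1]+s*L[:,0]+c*L[:,1],L[:,2]]
p=np.array([.5214,-.1179,-.2507])
E=[((-121,106,26),(121,106,26)),((-121,-106,26),(-121,106,26)),((121,106,26),(121,-30,26)),((-121,-106,26),(-30,-106,26))]
for it in range(4):
    A=[];b=[]
    for k,(e0,e1) in enumerate(E):
        P=np.linspace(e0,e1,42)[2:-2]; n=np.array([(0,1),(-1,0),(1,0),(0,-1)][k])
        ts=np.arange(-12,12.1,.25); rr=[]
        for q in P:
            uv=proj(C,W(p,np.c_[q[0]+ts*n[0],q[1]+ts*n[1],ts*0+26]))
            v=cv2.remap(D.astype(np.float32),uv[:,0].astype(np.float32)[None],uv[:,1].astype(np.float32)[None],cv2.INTER_LINEAR)[0]
            if uv.min()<2 or uv[:,1].max()>300: continue
            g=np.gradient(v); i=g.argmax()
            if g[i]>2: rr.append((ts[i],q))
        m=np.median([r[0] for r in rr])
        rr=[r for r in rr if abs(r[0]-m)<3]; print(it,k,len(rr),m,np.std([r[0] for r in rr])) if it==3 else 0
        for t,q in rr:
            A.append([n[0],n[1],-q[1]*n[0]+q[0]*n[1]]); b.append(t)
    d=np.linalg.lstsq(np.array(A),np.array(b),rcond=None)[0]
    c,s=np.cos(p[2]),np.sin(p[2]); p=p+[(c*d[0]-s*d[1])/1000,(s*d[0]+c*d[1])/1000,d[2]]
print('tray',p,np.degrees(p[2])); np.save('tray.npy',p)
print('cut',W(p,(-25,-45,6)),'saddle',W(p,(0,62,50)))
o=cv2.imread('pics/w1.png'); o=cv2.resize(o[0:330,90:450],None,fx=2,fy=2,interpolation=cv2.INTER_CUBIC)
def pl(L,col,z,cl=True):
    L=np.array([(x,y,z) for x,y in L]); uv=(proj(C,W(p,L))-[90,0]+.5)*2-.5
    cv2.polylines(o,[np.round(uv*8).astype(np.int32)],cl,col,1,cv2.LINE_AA,3)
pl([(-121,-106),(121,-106),(121,106),(-121,106)],(0,255,0),26)
a=np.linspace(0,2*np.pi,40); pl([(-25+45+27*np.cos(t),-45+27*np.sin(t)) for t in a],(255,0,255),24)
pl([(-75,-57),(10,-57),(10,-33),(-55,-33),(-55,-11),(-75,-11)],(255,0,255),24)
for sx in (-55,55): pl([(sx-7,41),(sx+7,41),(sx+7,83),(sx-7,83)],(255,255,0),58)
cv2.imwrite('pics/o1.png',o[:600,:])
E
python3 tray.py
```

```text
3 0 38 -0.25 0.1916947668991245
3 1 38 0.0 0.3744802492304659
3 2 35 -0.25 0.1924599083615354
3 3 38 -0.25 0.26381496915478186
tray [ 0.5208 -0.1176 -0.2527] -14.477450413415347
cut [[ 0.4854 -0.1549  0.006 ]] saddle [[ 0.5363 -0.0576  0.05  ]]
```

View pics/o1.png

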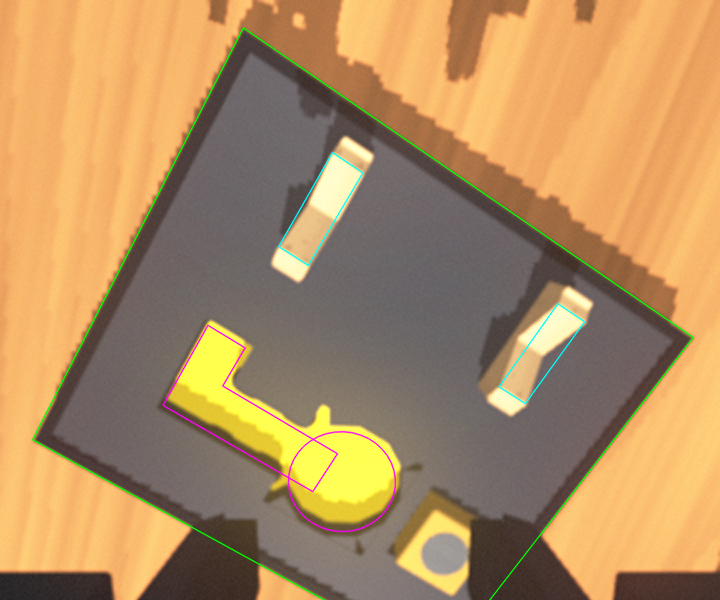

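The rim fit is within 0.3 mm on all edges, and the saddles match too. The −y edge of the cutout shows a little more yellow than I expected, so I'll check it in the side view, which sees that lip from the other side.

```bash
python3 - <<'E'
from fit import *
np.set_printoptions(precision=2,suppress=True)
p=np.load('tray.npy')
def loc(C,u,v,z):
    w=at(C,u,v,z); d=w[:2]-p[:2]; c,s=np.cos(p[2]),np.sin(p[2]); return np.array([c*d[0]+s*d[1],-s*d[0]+c*d[1]])*1000
for fn in('sd0','w1','sc0'):
    im,C=load(fn); h=cv2.cvtColor(im,cv2.COLOR_BGR2HSV)
    m=cv2.inRange(h,(24,150,60),(36,255,255)); n,l,st,_=cv2.connectedComponentsWithStats(m); k=1+st[1:,4].argmax()
    v,u=np.nonzero(l==k); L=np.array([loc(C,a,b,.024) for a,b in zip(u,v)])
    B=L[(L[:,0]>-48)&(L[:,0]<-25)]; J=L[(L[:,0]>-72)&(L[:,0]<-58)]; D=L[(L[:,0]>15)&(L[:,0]<25)]
    Y=L[(L[:,1]>-52)&(L[:,1]<-38)]
    f=lambda a:np.percentile(a,[1.5,98.5])
    print(fn,st[k,4],'cam',loc(C,C['cx'],C['cy'],.024),'bar y',f(B[:,1]),'jaw y',f(J[:,1]),'dial y',f(D[:,1]),'x',f(Y[:,0]))
E
echo expected bar -59.5 -30.5 jaw top -8.5 dial -74.5 -15.5 x -77.5 49.5
```

```text
sd0 1593 cam [-13.72 301.06] bar y [-59.24 -41.07] jaw y [-58.69 -20.37] dial y [-73.28 -27.2 ] x [-75.84  42.28]
w1 4274 cam [ 14.1  -15.06] bar y [-52.47 -30.87] jaw y [-52.45  -8.88] dial y [-66.05 -15.99] x [-73.6   42.63]
sc0 479 cam [-39.62 277.95] bar y [-54.37 -32.93] jaw y [-53.76 -10.62] dial y [-65.97 -16.84] x [-59.63  49.66]
expected bar -59.5 -30.5 jaw top -8.5 dial -74.5 -15.5 x -77.5 49.5
```

The cutout edges agree with the tray pose to about 0.4 mm in both views. Now to the gauge.

Call:
carry_out(increments=[[[0.05, -0.006, 0.039, -0.002, 0, 0, 0.084], [0.05, -0.012, 0.078, -0.004, 0, 0, 0.168], [0.05, -0.018, 0.117, -0.006, 0, 0, 0.252], [0.05, -0.025, 0.156, -0.008, 0, 0, 0.336], [0.05, -0.031, 0.195, -0.01, 0, 0, 0.42]]])

```text
time_s: 1.7
ee_pos: [0.4887, 0.076, 0.2136]
eef_rot: [-0.0, 0.416, 0.91, -0.0]
force: [0.2, -0.1, 0.1]
opening: 0.0502
gripper_force: 0.0
```

Call:
carry_out(increments=[[[0.05, -0.006, 0.039, -0.002, 0, 0, 0.084], [0.05, -0.012, 0.078, -0.004, 0, 0, 0.168], [0.05, -0.018, 0.117, -0.006, 0, 0, 0.252], [0.05, -0.031, 0.192, -0.01, 0, 0, 0.42], [0.05, -0.031, 0.192, -0.01, 0, 0, 0.42]]])

```text
time_s: 2.2
ee_pos: [0.4574, 0.2693, 0.2034]
eef_rot: [-0.0, 0.215, 0.977, -0.0]
force: [-0.7, -0.1, -0.4]
opening: 0.0502
gripper_force: 0.0
```

```bash
python3 - <<'E'
from fit import *
vision.snapshot('wrist');
im,C=snap('wrist','w2'); s=robot.read_state(); print(s['ee_pos'],s['eef_rot'],s['time_s'],abs(s['qvel']).max())
p=proj(C,[[.4594,.2692,.03]])[0];print(p)
h=cv2.cvtColor(im,cv2.COLOR_BGR2HSV)
m=cv2.inRange(h,(100,120,30),(125,255,255)); n,l,st,ce=cv2.connectedComponentsWithStats(m)
for k in range(1,n):
    if st[k,4]>100: print(st[k],ce[k])
crop('w2',130,20,430,320,2,'c4')
E
```

```text
[0.45744714 0.26906083 0.20328154] [-4.23204534e-04  2.16341286e-01  9.76317705e-01 -9.16695401e-05] 2.3 0.07015727917638669
[271.03477628 201.17563217]
[ 140   41   56   42 1294] [163.06646059  66.8438949 ]
[350  86  57  57 931] [378.91729323 119.15789474]
[ 260  144   52   78 2358] [278.26547922 174.82612383]
```

View pics/c4.png

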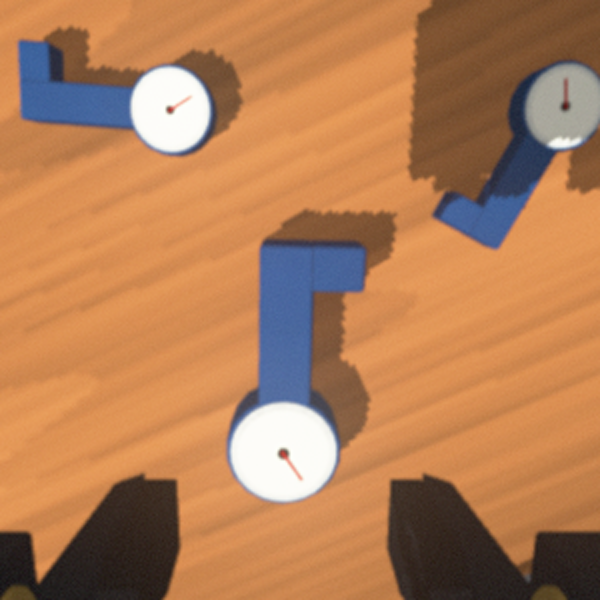

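The wrist view shows the large gauge clearly: top corners at crop (262,247), (364,246), (362,291) and (313,291), face centre (284,452), and bar edges (260,400)/(311,400).

```bash
python3 - <<'E'
from fit import *
np.set_printoptions(precision=4,suppress=True)
_,C=load('w2'); c=lambda u,v:((u+.5)/2-.5+130,(v+.5)/2-.5+20)
G=[(C,(-50,-12,30),c(262,247)),(C,(-50,34,30),c(364,246)),(C,(-30,34,30),c(362,291)),(C,(-30,12,30),c(313,291)),(C,(45,0,30),c(284,452))]
x,r=fit(G,(.459,.269,-.44)); print(x,np.degrees(x[2]));print(r)
s=robot.read_state(); e=s['ee_pos']; y=2*np.arctan2(s['eef_rot'][2],s['eef_rot'][1]); print('yaw',np.degrees(y))
print('shift',x[:2]-e[:2],'turn',x[2]+np.pi-y)
E
```

```text
[ 0.4581  0.2708 -0.4368] -25.029403709467303
[[-2.4965 -0.9896]
 [ 0.5124 -0.3041]
 [ 0.6195  0.6151]
 [-0.1944  0.5301]
 [ 0.1591  0.1   ]]
yaw 155.0115386716017
shift [0.0007 0.0018] turn -0.0007145793532603584
```

Call:
carry_out(increments=[[[0.05, 0.001, 0.002, -0.045, 0, 0, 0], [0.05, 0.001, 0.002, -0.09, 0, 0, 0], [0.05, 0.001, 0.002, -0.135, 0, 0, 0], [0.05, 0.001, 0.002, -0.159, 0, 0, 0], [0.05, 0.001, 0.002, -0.159, 0, 0, 0]]])

```text
time_s: 2.8
ee_pos: [0.4582, 0.2673, 0.042]
eef_rot: [-0.003, 0.219, 0.976, -0.002]
force: [0.4, -0.2, 1.0]
opening: 0.05
gripper_force: 0.0
```

Call:
carry_out(increments=[[[0.015, 0, 0, 0, 0, 0, 0], [0.015, 0, 0, 0, 0, 0, 0], [0.015, 0, 0, 0, 0, 0, 0], [0.015, 0, 0, 0, 0, 0, 0], [0.015, 0, 0, 0, 0, 0, 0]]], squeeze=30)

```text
time_s: 3.3
ee_pos: [0.4602, 0.2694, 0.0461]
eef_rot: [0.001, 0.218, 0.976, 0.001]
force: [-1.0, -0.7, 7.8]
opening: 0.024
gripper_force: 30.0
```

Call:
carry_out(increments=[[[0.015, 0, 0, 0.01, 0, 0, 0], [0.015, 0, 0, 0.04, 0, 0, 0], [0.015, 0, 0, 0.08, 0, 0, 0], [0.015, 0, 0, 0.1, 0, 0, 0], [0.015, 0, 0, 0.1, 0, 0, 0]]])

```text
time_s: 3.8
ee_pos: [0.4603, 0.2696, 0.1477]
eef_rot: [0.002, 0.218, 0.976, 0.001]
force: [0.6, -0.1, -2.5]
opening: 0.0232
gripper_force: 30.0
```

```bash
python3 - <<'E'
from fit import *
s=robot.read_state();print(s)
im,C=snap('wrist','w3'); s=robot.read_state(); print(s['ee_pos'],s['eef_rot'],s['force'])
crop('w3',170,120,390,340,2.7,'c5')
E
```

```text
{'time_s': 3.8, 'qpos': array([ 3.10096516e-01,  4.48402141e-01,  1.62686019e+00, -4.68961441e-05,
        1.06108046e+00, -8.22115536e-01]), 'qvel': array([-0.00289611,  0.0610293 ,  0.06042554,  0.00056981, -0.05048201,
        0.00027485]), 'tau': array([ 1.13980402e-01, -4.61333191e+01, -2.35378057e+01,  2.93261767e-02,
        6.10599294e-01, -8.87242895e-04]), 'ee_pos': array([0.46026324, 0.26959923, 0.1476703 ]), 'eef_rot': array([0.00227597, 0.2175269 , 0.9760508 , 0.00130791]), 'force': array([ 0.63663466, -0.11521465, -2.45854656]), 'ft_torque': array([ 0.04459915, -0.15583373, -0.00844758]), 'gripper_force': 29.98984783887863, 'opening': 0.023236152335846538}
[0.45943214 0.26928303 0.14548061] [7.51041432e-04 2.17577541e-01 9.76042661e-01 4.16266003e-04] [-0.31280891  0.34928999 -3.36828394]
```

View pics/c5.png

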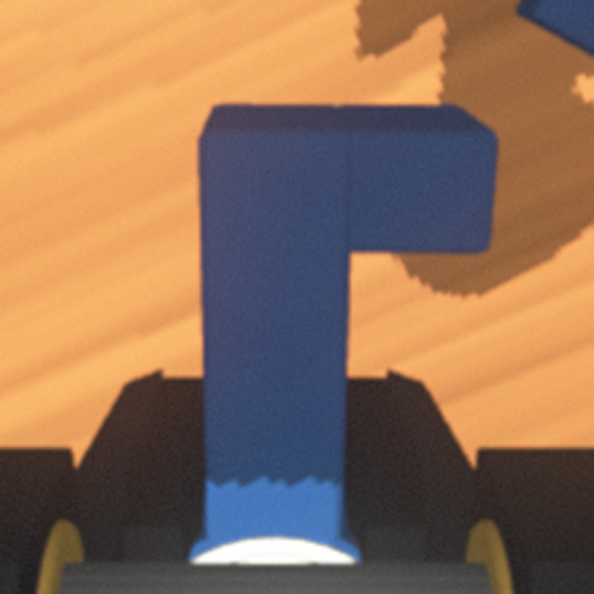

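```bash
python3 - <<'E'
from fit import *
np.set_printoptions(precision=4,suppress=True)
_,C=load('w3'); c=lambda u,v:np.array(((u+.5)/2.7-.5+170,(v+.5)/2.7-.5+120))
O=[((-50,-12,30),c(200,133)),((-50,34,30),c(497,138)),((-30,34,30),c(490,252)),((-30,12,30),c(349,252)),((-50,-12,0),c(215,105)),((-50,34,0),c(458,105)),((0,-12,30),c(205,400)),((0,12,30),c(346,400))]
L=np.array([o[0] for o in O])/1000; U=np.array([o[1] for o in O])
s=robot.read_state(); e=s['ee_pos']; T=q2R(s['eef_rot'])
def f(p,full=False):
    # gauge in tool frame: tool x = -gauge x, tool y = gauge y, tool z=-gauge z
    Rg=R.from_euler('zy',p[3:5])*R.from_matrix(np.diag([-1,1,-1.]))
    P=T.apply(Rg.apply(L)+p[:3])+e
    r=proj(C,P)-U
    r[6:,1]=0
    return r if full else np.r_[r.ravel(),p[4]*30]
r=least_squares(f,[0,0,.044,0,0],loss='soft_l1'); print(r.x,np.degrees(r.x[3:])); print(f(r.x,True))
E
```

```text
[0.001  0.0005 0.049  0.0042 0.0012] [0.2418 0.0677]
[[ 0.4081 -0.5006]
 [-0.3645 -1.8191]
 [-1.3012  1.2508]
 [ 0.8048  1.0309]
 [-0.7527 -0.3015]
 [ 0.2739  0.1531]
 [ 0.5539  0.    ]
 [-0.0382  0.    ]]
```

Call:
carry_out(increments=[[[0.015, 0.003, -0.035, 0, 0, 0, 0.015], [0.015, 0.006, -0.08, 0, 0, 0, 0.035], [0.015, 0.009, -0.125, 0, 0, 0, 0.055], [0.015, 0.011, -0.17, 0, 0, 0, 0.075], [0.015, 0.014, -0.212, 0, 0, 0, 0.093]]])

```text
time_s: 4.35
ee_pos: [0.4722, 0.0555, 0.1431]
eef_rot: [-0.002, 0.172, 0.985, -0.0]
force: [0.5, -0.6, -2.4]
opening: 0.0235
gripper_force: 30.0
```

Call:
carry_out(increments=[[[0.015, 0.003, -0.045, 0, 0, 0, 0.02], [0.015, 0.006, -0.09, 0, 0, 0, 0.04], [0.015, 0.009, -0.135, 0, 0, 0, 0.06], [0.015, 0.011, -0.18, 0, 0, 0, 0.08], [0.015, 0.0134, -0.2126, 0, 0, 0, 0.093]]])

```text
time_s: 4.85
ee_pos: [0.4858, -0.1576, 0.143]
eef_rot: [-0.001, 0.126, 0.992, 0.0]
force: [0.1, 0.4, -1.6]
opening: 0.0235
gripper_force: 30.0
```

Call:
carry_out(increments=[[[0.015, 0, 0, -0.01, 0, 0, 0], [0.015, 0, 0, -0.02, 0, 0, 0], [0.015, 0, 0, -0.03, 0, 0, 0], [0.015, 0, 0, -0.03, 0, 0, 0], [0.015, 0, 0, -0.03, 0, 0, 0]]])

```text
time_s: 5.35
ee_pos: [0.4867, -0.1545, 0.1144]
eef_rot: [-0.0, 0.125, 0.992, 0.0]
force: [0.4, 0.7, -1.9]
opening: 0.0233
gripper_force: 30.0
```

```bash
python3 - <<'E'
from fit import *
np.set_printoptions(precision=4,suppress=True)
im,C=snap('wrist','w4'); s=robot.read_state(); e=s['ee_pos'];y=2*np.arctan2(s['eef_rot'][2],s['eef_rot'][1]);print(e,np.degrees(y),s['force'],s['opening'],s['time_s'])
print('shift',np.array([.4868,-.1553])-e[:2],'turn',np.pi+np.load('tray.npy')[2]-y)
crop('w4',150,60,410,320,2.3,'c6')
E
```

```text
[ 0.4869 -0.1547  0.1148] 165.5779422238869 [ 0.7512  0.2108 -2.6293] 0.02359719022314028 5.4
shift [-0.0001 -0.0006] turn -0.0009667839022875491
```

Call:
carry_out(increments=[[[0.015, 0, -0.0005, -0.01, 0, 0, 0], [0.015, 0, -0.0005, -0.02, 0, 0, 0], [0.015, 0, -0.0005, -0.03, 0, 0, 0], [0.015, 0, -0.0005, -0.04, 0, 0, 0], [0.015, 0, -0.0005, -0.04, 0, 0, 0]]])

```text
time_s: 5.9
ee_pos: [0.4861, -0.1555, 0.0731]
eef_rot: [-0.001, 0.126, 0.992, 0.001]
force: [1.0, -0.5, -3.2]
opening: 0.0231
gripper_force: 30.0
```

Call:
carry_out(increments=[[[0.015, 0, 0, -0.003, 0, 0, 0], [0.015, 0, 0, -0.006, 0, 0, 0], [0.015, 0, 0, -0.009, 0, 0, 0], [0.015, 0, 0, -0.012, 0, 0, 0], [0.015, 0, 0, -0.012, 0, 0, 0]]])

```text
time_s: 6.4
ee_pos: [0.4872, -0.1553, 0.0628]
eef_rot: [0.0, 0.126, 0.992, 0.001]
force: [3.8, 4.9, -1.1]
opening: 0.0238
gripper_force: 30.0
```

Call:
carry_out(increments=[[[0.015, 0, 0, -0.001, 0, 0, 0], [0.015, 0, 0, -0.002, 0, 0, 0], [0.015, 0, 0, -0.003, 0, 0, 0], [0.015, 0, 0, -0.004, 0, 0, 0], [0.015, 0, 0, -0.004, 0, 0, 0]]])

```text
time_s: 6.9
ee_pos: [0.4874, -0.1552, 0.0592]
eef_rot: [0.001, 0.126, 0.992, 0.001]
force: [3.2, 7.1, 1.8]
opening: 0.0234
gripper_force: 30.0
```

Call:
carry_out(increments=[[[0.015, 0.0005, 0.001, -0.001, 0, 0, 0], [0.015, 0.0005, 0.001, -0.002, 0, 0, 0], [0.015, 0.0005, 0.001, -0.003, 0, 0, 0], [0.015, 0.0005, 0.001, -0.004, 0, 0, 0], [0.015, 0.0005, 0.001, -0.004, 0, 0, 0]]])

```text
time_s: 7.4
ee_pos: [0.4877, -0.1548, 0.0551]
eef_rot: [0.001, 0.126, 0.992, -0.0]
force: [1.2, 2.9, 2.7]
opening: 0.0235
gripper_force: 30.0
```

Call:
carry_out(increments=[[[0.015, 0.0003, 0.0005, -0.001, 0, 0, 0], [0.015, 0.0003, 0.0005, -0.002, 0, 0, 0], [0.015, 0.0003, 0.0005, -0.003, 0, 0, 0], [0.015, 0.0003, 0.0005, -0.004, 0, 0, 0], [0.015, 0.0003, 0.0005, -0.004, 0, 0, 0]]])

```text
time_s: 7.9
ee_pos: [0.4878, -0.1547, 0.052]
eef_rot: [0.0, 0.126, 0.992, -0.0]
force: [-4.9, 2.6, 18.6]
opening: 0.0233
gripper_force: 30.0
```

Call:
carry_out(increments=[[[0.036, 0, 0, 0.002, 0, 0, 0], [0.036, 0, 0, 0.002, 0, 0, 0], [0.036, 0, 0, 0.002, 0, 0, 0], [0.036, 0, 0, 0.015, 0, 0, 0], [0.036, 0, 0, 0.04, 0, 0, 0]]])

```text
time_s: 8.4
ee_pos: [0.4868, -0.154, 0.0905]
eef_rot: [-0.002, 0.126, 0.992, 0.001]
force: [0.7, 0.1, -0.4]
opening: 0.0361
gripper_force: 0.0
```

Call:
carry_out(increments=[[[0.0, 0, 0, 0, 0, 0, 0], [0.0, 0, 0, 0, 0, 0, 0], [0.0, 0, 0, 0, 0, 0, 0], [0.0, 0, 0, -0.01, 0, 0, 0], [0.0, 0, 0, -0.02, 0, 0, 0]]], squeeze=10)

```text
time_s: 8.9
ee_pos: [0.4873, -0.1542, 0.0694]
eef_rot: [-0.0, 0.126, 0.992, 0.0]
force: [-0.3, -0.4, -0.6]
opening: 0.0005
gripper_force: 0.0
```

Call:
carry_out(increments=[[[0.0, 0, 0, -0.002, 0, 0, 0], [0.0, 0, 0, -0.004, 0, 0, 0], [0.0, 0, 0, -0.006, 0, 0, 0], [0.0, 0, 0, -0.008, 0, 0, 0], [0.0, 0, 0, -0.008, 0, 0, 0]]])

```text
time_s: 9.4
ee_pos: [0.4875, -0.1544, 0.0626]
eef_rot: [-0.0, 0.126, 0.992, 0.0]
force: [-0.6, 0.0, 0.2]
opening: 0.0002
gripper_force: 0.0
```

Call:
carry_out(increments=[[[0.0, 0, 0, -0.001, 0, 0, 0], [0.0, 0, 0, -0.002, 0, 0, 0], [0.0, 0, 0, -0.003, 0, 0, 0], [0.0, 0, 0, -0.003, 0, 0, 0], [0.0, 0, 0, -0.003, 0, 0, 0]]])

```text
time_s: 9.9
ee_pos: [0.4877, -0.1544, 0.0614]
eef_rot: [0.0, 0.126, 0.992, -0.0]
force: [-6.5, 4.0, 18.4]
opening: 0.0005
gripper_force: 9.7
```

Call:
carry_out(increments=[[[0.0, 0, 0, -0.0007, 0, 0, 0], [0.0, 0, 0, -0.0007, 0, 0, 0], [0.0, 0, 0, 0.02, 0, 0, 0], [0.0, 0, 0, 0.06, 0, 0, 0], [0.0, 0, 0, 0.1, 0, 0, 0]]])

```text
time_s: 10.4
ee_pos: [0.4872, -0.1542, 0.1608]
eef_rot: [-0.0, 0.126, 0.992, 0.0]
force: [0.7, -0.8, 0.7]
opening: 0.0005
gripper_force: 0.0
```

Call:
carry_out(increments=[[[0.05, 0.014, 0.04, 0.008, 0, 0, -0.13], [0.05, 0.028, 0.08, 0.016, 0, 0, -0.26], [0.05, 0.042, 0.12, 0.024, 0, 0, -0.39], [0.05, 0.056, 0.16, 0.032, 0, 0, -0.53], [0.05, 0.07, 0.2, 0.04, 0, 0, -0.66]]])

```text
time_s: 10.9
ee_pos: [0.5579, 0.0473, 0.2002]
eef_rot: [0.0, 0.443, 0.896, 0.0]
force: [0.7, -0.7, -0.8]
opening: 0.0383
gripper_force: 0.0
```

Call:
carry_out(increments=[[[0.05, 0.016, 0.04, 0, 0, 0, -0.13], [0.05, 0.032, 0.08, 0, 0, 0, -0.26], [0.05, 0.048, 0.12, 0, 0, 0, -0.39], [0.05, 0.077, 0.207, 0, 0, 0, -0.65], [0.05, 0.077, 0.207, 0, 0, 0, -0.65]]])

```text
time_s: 11.4
ee_pos: [0.6348, 0.255, 0.1997]
eef_rot: [-0.0, 0.706, 0.708, 0.0]
force: [0.0, -0.3, 0.8]
opening: 0.0501
gripper_force: 0.0
```

```bash
python3 - <<'E'
from fit import *
vision.snapshot('wrist'); im,C=snap('wrist','w5'); s=robot.read_state(); e=s['ee_pos'];print(e,np.degrees(2*np.arctan2(s['eef_rot'][2],s['eef_rot'][1])),s['time_s'],s['force'])
crop('w5',60,0,500,330,1.8,'c7')
print(proj(C,[[.634,.253,.024],[.634,.348,.012],[.634,.158,.012]]))
E
```

```text
[0.63446717 0.2571343  0.19861511] 90.54435012880325 11.5 [-0.85303201 -1.58938667 -0.40554447]
[[269.64506627 204.85098938]
 [269.73745379  94.16766365]
 [269.68142226 291.43461517]]
```

View pics/c7.png

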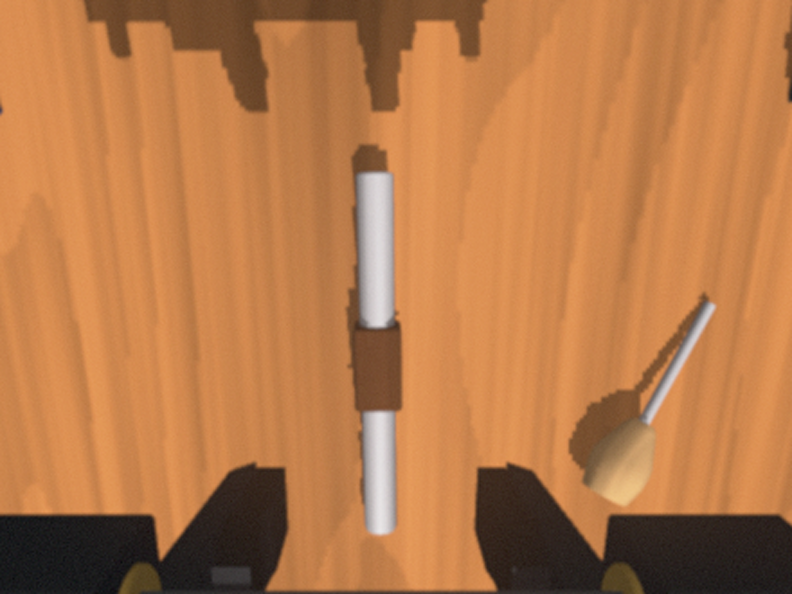

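The mandrel is under the gripper: ends at crop (375,173) and (381,532), grip (355–401, 327–409). The graver lies off to the right, clear of it.

```bash
python3 - <<'E'
from fit import *
np.set_printoptions(precision=4,suppress=True)
_,C=load('w5'); c=lambda u,v:((u+.5)/1.8-.5+60,(v+.5)/1.8-.5)
M=[(C,(22,12,24),c(355,327)),(C,(22,-12,24),c(400,326)),(C,(-22,12,24),c(356,409)),(C,(-22,-12,24),c(401,409)),(C,(95,0,20),c(375,173)),(C,(-95,0,20),c(381,530))]
x,r=fit(M,(.634,.253,1.57)); print(x,np.degrees(x[2]));print(r)
s=robot.read_state(); e=s['ee_pos']; y=2*np.arctan2(s['eef_rot'][2],s['eef_rot'][1]); print(e,'shift',x[:2]-e[:2],'turn',x[2]-y)
E
```

```text
[0.6342 0.2531 1.5869] 90.92407091588
[[-1.1158 -0.417 ]
 [ 0.984  -0.2466]
 [-0.3477  0.9145]
 [ 0.6377  0.5609]
 [-0.0622 -2.2092]
 [-0.1041  1.2445]]
[0.6345 0.2571 0.1986] shift [-0.0003 -0.0041] turn 0.006627377972753701
```

Call:
carry_out(increments=[[[0.05, 0, -0.001, -0.045, 0, 0, 0.006], [0.05, 0, -0.003, -0.09, 0, 0, 0.006], [0.05, 0, -0.0035, -0.13, 0, 0, 0.006], [0.05, 0, -0.0035, -0.155, 0, 0, 0.006], [0.05, 0, -0.0035, -0.155, 0, 0, 0.006]]])

```text
time_s: 12.0
ee_pos: [0.6327, 0.2479, 0.0409]
eef_rot: [-0.002, 0.702, 0.712, -0.003]
force: [0.2, -0.0, 0.6]
opening: 0.0503
gripper_force: 0.0
```

Call:
carry_out(increments=[[[0.05, 0, 0, -0.008, 0, 0, 0], [0.05, 0, 0, -0.014, 0, 0, 0], [0.05, 0, 0, -0.014, 0, 0, 0], [0.05, 0, 0, -0.014, 0, 0, 0], [0.05, 0, 0, -0.014, 0, 0, 0]]])

```text
time_s: 12.5
ee_pos: [0.6349, 0.2492, 0.0315]
eef_rot: [0.0, 0.702, 0.712, 0.0]
force: [0.6, -0.6, -0.4]
opening: 0.0503
gripper_force: 0.0
```

Call:
carry_out(increments=[[[0.05, 0, 0.003, -0.002, 0, 0, 0], [0.05, 0, 0.003, -0.003, 0, 0, 0], [0.05, 0, 0.003, -0.003, 0, 0, 0], [0.05, 0, 0.003, -0.003, 0, 0, 0], [0.05, 0, 0.003, -0.003, 0, 0, 0]]])

```text
time_s: 13.0
ee_pos: [0.6346, 0.2521, 0.0277]
eef_rot: [-0.0, 0.702, 0.712, -0.0]
force: [0.2, -0.1, 0.8]
opening: 0.0502
gripper_force: 0.0
```

Call:
carry_out(increments=[[[0.015, 0, 0, 0, 0, 0, 0], [0.015, 0, 0, 0, 0, 0, 0], [0.015, 0, 0, 0, 0, 0, 0], [0.015, 0, 0, 0, 0, 0, 0], [0.015, 0, 0, 0, 0, 0, 0]]], squeeze=35)

```text
time_s: 13.5
ee_pos: [0.6344, 0.2521, 0.0277]
eef_rot: [-0.0, 0.702, 0.712, -0.0]
force: [-0.8, -0.4, 0.8]
opening: 0.024
gripper_force: 35.0
```

```bash
python3 - <<'E'
from h import *
s=robot.read_state(); print(s['ee_pos'],np.degrees(2*np.arctan2(s['eef_rot'][2],s['eef_rot'][1])),s['force'],s['opening'])
E
```

```text
[0.63443399 0.25210419 0.02770619] 90.80080286667543 [-0.83605206 -0.36882018  0.82840347] 0.024040190217597384
```

Call:
carry_out(increments=[[[0.015, 0, 0, 0.01, 0, 0, 0], [0.015, 0, 0, 0.04, 0, 0, 0], [0.015, 0, 0, 0.08, 0, 0, 0], [0.015, 0, 0, 0.12, 0, 0, 0], [0.015, 0, 0, 0.13, 0, 0, 0]]])

```text
time_s: 14.0
ee_pos: [0.636, 0.2525, 0.1629]
eef_rot: [0.002, 0.702, 0.712, 0.003]
force: [0.2, -0.0, -3.8]
opening: 0.0233
gripper_force: 35.0
```

Call:
carry_out(increments=[[[0.015, -0.008, -0.025, 0, 0, 0, 0.1], [0.015, -0.018, -0.055, 0, 0, 0, 0.23], [0.015, -0.028, -0.09, 0, 0, 0, 0.37], [0.015, -0.038, -0.125, 0, 0, 0, 0.51], [0.015, -0.05, -0.16, 0, 0, 0, 0.65]]])

```text
time_s: 14.5
ee_pos: [0.5834, 0.0909, 0.1561]
eef_rot: [-0.001, 0.435, 0.9, -0.0]
force: [0.8, -0.4, -4.2]
opening: 0.0236
gripper_force: 35.0
```

Call:
carry_out(increments=[[[0.015, -0.01, -0.035, 0, 0, 0, 0.14], [0.015, -0.02, -0.07, 0, 0, 0, 0.28], [0.015, -0.03, -0.1, 0, 0, 0, 0.42], [0.015, -0.038, -0.13, 0, 0, 0, 0.55], [0.015, -0.047, -0.15, 0, 0, 0, 0.654]]])

```text
time_s: 15.0
ee_pos: [0.5366, -0.0595, 0.1564]
eef_rot: [-0.001, 0.124, 0.992, 0.0]
force: [0.6, 0.1, -3.1]
opening: 0.0236
gripper_force: 35.0
```

Call:
carry_out(increments=[[[0.015, 0, 0, -0.01, 0, 0, 0], [0.015, 0, 0, -0.02, 0, 0, 0], [0.015, 0, 0, -0.03, 0, 0, 0], [0.015, 0, 0, -0.03, 0, 0, 0], [0.015, 0, 0, -0.03, 0, 0, 0]]])

```text
time_s: 15.5
ee_pos: [0.5377, -0.0572, 0.1273]
eef_rot: [-0.0, 0.126, 0.992, 0.0]
force: [-0.2, -0.4, -3.8]
opening: 0.0236
gripper_force: 35.0
```

```bash
python3 - <<'E'
from fit import *
np.set_printoptions(precision=4,suppress=True)
p=np.load('tray.npy')
im,C=snap('wrist','w6'); s=robot.read_state(); e=s['ee_pos'];y=2*np.arctan2(s['eef_rot'][2],s['eef_rot'][1]);print(e,np.degrees(y),s['force'],s['opening'],s['time_s'],s['ft_torque'])
print('shift',np.array([.5373,-.0578,.0657])-e,'turn',np.pi+p[2]-y)
# rod direction in wrist image: bright unsaturated pixels on +x tool half
h=cv2.cvtColor(im,cv2.COLOR_BGR2HSV); m=cv2.inRange(h,(0,0,90),(180,60,255)); m[270:]=0; m[:,:220]=0; m[:,330:]=0
n,l,st,ce=cv2.connectedComponentsWithStats(m)
for k in range(1,n):
    if st[k,4]>150:
        v,u=np.nonzero(l==k); print(st[k],ce[k],[ (r,u[v==r].min(),u[v==r].max()) for r in np.unique(v)[::12]])
E
```

```text
[ 0.5378 -0.0574  0.1277] 165.54110173483048 [-0.1449 -0.136  -3.3258] 0.023713081071695657 15.55 [ 0.0502 -0.1753  0.0259]
shift [-0.0005 -0.0004 -0.062 ] turn -0.00032379607020782686
[  220    28   110   232 18888] [268.4215 142.247 ] [(np.int64(28), np.int64(263), np.int64(274)), (np.int64(40), np.int64(220), np.int64(329)), (np.int64(52), np.int64(220), np.int64(329)), (np.int64(64), np.int64(220), np.int64(329)), (np.int64(76), np.int64(220), np.int64(322)), (np.int64(88), np.int64(220), np.int64(308)), (np.int64(100), np.int64(220), np.int64(308)), (np.int64(112), np.int64(220), np.int64(312)), (np.int64(124), np.int64(220), np.int64(307)), (np.int64(136), np.int64(249), np.int64(294)), (np.int64(148), np.int64(249), np.int64(293)), (np.int64(160), np.int64(220), np.int64(305)), (np.int64(172), np.int64(220), np.int64(294)), (np.int64(184), np.int64(220), np.int64(293)), (np.int64(196), np.int64(220), np.int64(313)), (np.int64(208), np.int64(220), np.int64(326)), (np.int64(220), np.int64(220), np.int64(326)), (np.int64(232), np.int64(220), np.int64(325)), (np.int64(244), np.int64(220), np.int64(325)), (np.int64(256), np.int64(220), np.int64(324))]
[221 134  13  26 298] [227.3591 146.1074] [(np.int64(134), np.int64(226), np.int64(227)), (np.int64(146), np.int64(221), np.int64(233)), (np.int64(158), np.int64(226), np.int64(233))]
```

Aligned. Now I lower it into the saddles: down by 50 mm, then slowly.

Call:
carry_out(increments=[[[0.015, -0.0003, -0.0003, -0.012, 0, 0, 0], [0.015, -0.0003, -0.0003, -0.026, 0, 0, 0], [0.015, -0.0003, -0.0003, -0.04, 0, 0, 0], [0.015, -0.0003, -0.0003, -0.05, 0, 0, 0], [0.015, -0.0003, -0.0003, -0.05, 0, 0, 0]]])

```text
time_s: 16.05
ee_pos: [0.5366, -0.058, 0.0763]
eef_rot: [-0.001, 0.126, 0.992, 0.0]
force: [-0.5, 0.2, -4.3]
opening: 0.0233
gripper_force: 35.0
```

Call:
carry_out(increments=[[[0.015, 0, 0, -0.003, 0, 0, 0], [0.015, 0, 0, -0.006, 0, 0, 0], [0.015, 0, 0, -0.009, 0, 0, 0], [0.015, 0, 0, -0.011, 0, 0, 0], [0.015, 0, 0, -0.011, 0, 0, 0]]])

```text
time_s: 16.55
ee_pos: [0.5374, -0.0581, 0.0669]
eef_rot: [0.0, 0.126, 0.992, 0.0]
force: [0.8, 1.6, -3.2]
opening: 0.0238
gripper_force: 35.0
```

Call:
carry_out(increments=[[[0.015, 0, 0, -0.0005, 0, 0, 0], [0.015, 0, 0, -0.001, 0, 0, 0], [0.015, 0, 0, -0.0015, 0, 0, 0], [0.015, 0, 0, -0.0015, 0, 0, 0], [0.015, 0, 0, -0.0015, 0, 0, 0]]])

```text
time_s: 17.05
ee_pos: [0.5377, -0.0578, 0.0663]
eef_rot: [0.001, 0.126, 0.992, 0.0]
force: [-1.3, 4.8, 7.6]
opening: 0.0237
gripper_force: 35.0
```

Call:
carry_out(increments=[[[0.015, 0.0002, 0.0006, 0, 0, 0, 0], [0.015, 0.0002, 0.0006, 0, 0, 0, 0], [0.03, 0.0002, 0.0006, 0.0005, 0, 0, 0], [0.045, 0.0002, 0.0006, 0.001, 0, 0, 0], [0.045, 0.0002, 0.0006, 0.001, 0, 0, 0]]])

```text
time_s: 17.55
ee_pos: [0.5375, -0.0578, 0.0662]
eef_rot: [0.0, 0.126, 0.992, -0.0]
force: [0.3, 0.8, -0.0]
opening: 0.0432
gripper_force: 0.0
```

Call:
carry_out(increments=[[[0.045, 0, 0, 0, 0, 0, 0], [0.045, 0, 0, 0.015, 0, 0, 0], [0.045, 0, 0, 0.04, 0, 0, 0], [0.045, 0, 0, 0.08, 0, 0, 0], [0.045, 0, 0, 0.12, 0, 0, 0]]])

```text
time_s: 18.05
ee_pos: [0.5371, -0.0576, 0.1873]
eef_rot: [-0.001, 0.126, 0.992, 0.0]
force: [0.6, 0.1, 0.1]
opening: 0.0446
gripper_force: 0.0
```

Call:
carry_out(increments=[[[0.045, -0.03, 0, 0.03, 0, 0, 0], [0.045, -0.06, 0, 0.05, 0, 0, 0], [0.045, -0.08, 0, 0.06, 0, 0, 0], [0.045, -0.08, 0, 0.06, 0, 0, 0], [0.045, -0.08, 0, 0.06, 0, 0, 0]]])

```text
time_s: 18.55
ee_pos: [0.4579, -0.0577, 0.2461]
eef_rot: [0.0, 0.126, 0.992, -0.0]
force: [0.3, -0.5, -0.5]
opening: 0.045
gripper_force: 0.0
```

```bash
cat > chk.py <<'E'
from fit import *
np.set_printoptions(precision=3,suppress=True)
p=np.load('tray.npy')
def loc(C,u,v,z):
    w=at(C,u,v,z); d=w[:2]-p[:2]; c,s=np.cos(p[2]),np.sin(p[2]); return np.array([c*d[0]+s*d[1],-s*d[0]+c*d[1]])*1000
def locs(C,m,z): v,u=np.nonzero(m); return np.array([loc(C,a,b,z) for a,b in zip(u,v)])
import sys
tag=sys.argv[1]
for n in ('side','wrist','scene'):
    im,C=snap(n,n+tag); h=cv2.cvtColor(im,cv2.COLOR_BGR2HSV)
    # gauge: white face centre at z=36 -> expect (20,-45)
    W=cv2.inRange(h,(0,0,140),(180,50,255)); N,l,st,ce=cv2.connectedComponentsWithStats(W)
    for k in range(1,N):
        q=loc(C,*ce[k],.036)
        if st[k,4]>60 and abs(q[0]-20)<25 and abs(q[1]+45)<25: print(n,'face',q,st[k])
    B=cv2.inRange(h,(100,100,30),(128,255,255)); L=locs(C,B,.036); L=L[(abs(L[:,0]+40)<60)&(abs(L[:,1]+40)<50)] if len(L) else L
    if len(L): print(n,'blue x',np.percentile(L[:,0],[1,99]),'y at bar',np.percentile(L[(abs(L[:,0]+30)<10)][:,1],[2,98]))
    # rod: bright grey along y~62 at z=50
    g=cv2.inRange(h,(0,0,100),(180,60,255)); L=locs(C,g,.055); L=L[(abs(L[:,1]-62)<22)&(abs(L[:,0])<125)]
    for a in (-90,-75,-35,35,75,90):
        s=L[abs(L[:,0]-a)<4]; print(n,'rod at',a,len(s),s[:,1].mean().round(1) if len(s) else None, end=' ; ')
    print('ends',np.percentile(L[:,0],[.5,99.5]) if len(L) else None)
s=robot.read_state(); print(s['ee_pos'],s['force'],s['time_s'])
E
python3 chk.py z1
```

```text
side face [ 18.555 -46.28 ] [296 338  34  31 791]
side blue x [-75.199  16.971] y at bar [-65.775 -34.726]
side rod at -90 50 57.1 ; side rod at -75 52 57.0 ; side rod at -35 52 56.8 ; side rod at 35 52 57.5 ; side rod at 75 52 56.7 ; side rod at 90 52 57.4 ; ends [-94.159  95.921]
wrist face [ 10.51  -55.542] [168 254  34  34 565]
wrist blue x [-78.371  -1.391] y at bar [-55.606 -29.202]
wrist rod at -90 259 56.8 ; wrist rod at -75 206 59.5 ; wrist rod at -35 184 59.6 ; wrist rod at 35 122 61.9 ; wrist rod at 75 42 61.5 ; wrist rod at 90 0 None ; ends [-116.892  115.82 ]
scene face [ 19.711 -45.97 ] [152 239  20  17 241]
scene blue x [-73.603  -3.49 ] y at bar [-55.322 -33.9  ]
scene rod at -90 13 61.4 ; scene rod at -75 14 59.9 ; scene rod at -35 14 60.9 ; scene rod at 35 16 61.2 ; scene rod at 75 16 61.6 ; scene rod at 90 20 60.9 ; ends [-93.307 103.615]
[ 0.458 -0.058  0.245] [ 0.682  1.534 -1.438] 18.7
```

```bash
python3 - <<'E'
from h import *
np.set_printoptions(precision=4,suppress=True)
def tri(pts):
    A=np.zeros((3,3));b=np.zeros(3)
    for C,u,v in pts:
        p,d=ray(C,u,v); d/=np.linalg.norm(d); M=np.eye(3)-np.outer(d,d); A+=M;b+=M@p
    return np.linalg.solve(A,b)
def comp(fn,lo,hi,near):
    im,C=load(fn); m=cv2.inRange(cv2.cvtColor(im,cv2.COLOR_BGR2HSV),lo,hi); n,l,st,ce=cv2.connectedComponentsWithStats(m)
    k=min((k for k in range(1,n) if st[k,4]>60),key=lambda k:np.hypot(*(ce[k]-near))); x,y,w,h=st[k,:4]; return C,x+(w-1)/2,y+(h-1)/2,st[k]
p=np.load('tray.npy')
_,Cs=load('sidez1');_,Cc=load('scenez1')
c,s=np.cos(p[2]),np.sin(p[2]); f=np.array([p[0]+c*.02+s*.045,p[1]+s*.02-c*.045,.036])
a=comp('sidez1',(0,0,140),(180,50,255),proj(Cs,f)[0]);b=comp('scenez1',(0,0,140),(180,50,255),proj(Cc,f)[0])
print(a[1:],b[1:],tri([a[:3],b[:3]]),'want',f)
# unchanged regions: compare with first side picture outside tray/gauge/mandrel
d=cv2.absdiff(cv2.imread('pics/sd0.png'),cv2.imread('pics/sidez1.png')).max(2)>60
n,l,st,ce=cv2.connectedComponentsWithStats(d.astype(np.uint8)); print([tuple(q) for q in st[1:] if q[4]>25])
E
```

```text
(np.float64(312.5), np.float64(353.0), array([296, 338,  34,  31, 791], dtype=int32)) (np.float64(161.5), np.float64(247.0), array([152, 239,  20,  17, 241], dtype=int32)) [ 0.528  -0.167   0.0347] want [ 0.5289 -0.1662  0.036 ]
[(np.int32(66), np.int32(0), np.int32(23), np.int32(9), np.int32(82)), (np.int32(106), np.int32(0), np.int32(26), np.int32(6), np.int32(55)), (np.int32(112), np.int32(0), np.int32(171), np.int32(279), np.int32(13754)), (np.int32(96), np.int32(5), np.int32(14), np.int32(48), np.int32(185)), (np.int32(122), np.int32(7), np.int32(93), np.int32(20), np.int32(555)), (np.int32(0), np.int32(11), np.int32(60), np.int32(89), np.int32(2795)), (np.int32(182), np.int32(19), np.int32(62), np.int32(87), np.int32(3777)), (np.int32(54), np.int32(21), np.int32(18), np.int32(17), np.int32(154)), (np.int32(69), np.int32(20), np.int32(26), np.int32(10), np.int32(92)), (np.int32(249), np.int32(27), np.int32(12), np.int32(60), np.int32(382)), (np.int32(72), np.int32(31), np.int32(28), np.int32(6), np.int32(70)), (np.int32(124), np.int32(37), np.int32(66), np.int32(59), np.int32(1782)), (np.int32(144), np.int32(51), np.int32(10), np.int32(10), np.int32(27)), (np.int32(35), np.int32(79), np.int32(37), np.int32(47), np.int32(961)), (np.int32(0), np.int32(151), np.int32(10), np.int32(43), np.int32(252)), (np.int32(79), np.int32(150), np.int32(27), np.int32(31), np.int32(290)), (np.int32(267), np.int32(167), np.int32(35), np.int32(53), np.int32(561)), (np.int32(0), np.int32(180), np.int32(127), np.int32(240), np.int32(13691)), (np.int32(11), np.int32(202), np.int32(22), np.int32(49), np.int32(457)), (np.int32(306), np.int32(284), np.int32(45), np.int32(12), np.int32(411)), (np.int32(236), np.int32(288), np.int32(45), np.int32(12), np.int32(405)), (np.int32(0), np.int32(311), np.int32(30), np.int32(91), np.int32(1844)), (np.int32(248), np.int32(338), np.int32(83), np.int32(38), np.int32(2171))]
```

The face triangulates to z = 35 mm against 36 mm when home. The mandrel is straight and centred, and the block and bystanders that stayed in clear view haven't moved. Handing in.

```bash
python3 -c "
from plant import robot; print(robot.finish_job())"
```

```text
the job is handed in; nothing more can be done
None
```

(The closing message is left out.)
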